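# Load a link rod into the spring-clip fixture and pin its eye

## Robot

A 6-joint arm with a two-finger parallel gripper is mounted at the origin on a cart in front of the work surface, level with it; the furniture and walls round the work are solid. World frame = base frame: x ahead of the robot, y to its left, z up, the work surface at z = 0. Lengths are in mm, angles in rad, forces in N, time in s.
With the tool pointing down it reaches from about 400 to 925 mm from the base axis. Payload 12.5 kg.
Tool frame: the origin (TCP) lies at the very end of the fingers, on their centre line; the grasp point (between the pads) lies 19 mm behind it; z points along the fingers, y is the line along which they close (so a half turn about z gives the same grasp; the last joint's range is limited). The gripper opens to 95 mm and grips with 3 to 60 N. Pads are 20 mm wide; open, the fingers measure 119 mm over their backs; the gripper's body (75 mm by 180 mm) begins 59 mm behind the grasp point.
Start: joints at [-1.288, 0.491, 1.559, -0, 1.092, -0.106], TCP at [236.949, -578.365, 176.061] pointing down, gripper open.
Joint ranges: [-3.1, 3.1], [-0.84, 2.19], [0.05, 2.79], [-1.13, 4.28], [0.06, 2.93], [-2.69, 2.69]. Speed limits (rad/s): [2.22, 2.22, 2.79, 3.14, 3.14, 3.14].

## Interface

Orientations are given as [roll, pitch, yaw] about the fixed x, y, z axes, in that order (R = Rz(yaw) Ry(pitch) Rx(roll)).
In Python, from cell import * gives the robot as it stands.
- The arm moves only by the tool jog_arm, never from a script. Its argument "targets" is a list of rows, each an object with "turn": the turn, a rotation vector about the world's x, y, z in degrees, a list of three; "slide": the shift along the world's x, y, z in mm, a list of three; "claw": the opening in per cent of the stroke, from 0 (shut) to 100 (fully open). In form: [{"turn": [wx, wy, wz], "slide": [x, y, z], "claw": claw}, ...]. A call has 1 to 5 rows; each row shifts and turns the commanded pose from where the row before left it; what a row does not reach is not made up. A row lasts 1/8 s, in which the tool goes at most 62.5 mm and 10.7 degrees, less where a joint would pass 70% of its speed; a pose out of reach is approached as far as the arm can. A call with a gripper value outside its range is refused whole. The fingers move at their own pace and stop on an object; the grip force is fixed at half the most. Time passes only in rows, so rows that do not move let the fingers close. It gives the time, the measured TCP pose, the force, the opening and the grip force at its end, in the units of the state.
- state(): the state, without advancing time (a new reading comes with each control period).
- read_camera(name): name is "scene" or "top"; returns a dict with "frame" (480x640x3 uint8, blue, green, red), "mtx" (3x3 intrinsics, pixels), "k1" (the pictures are not rectified: a ray, as slopes to the right and down, at radius r is drawn at 1 + k1 r^2 times it, then the intrinsics apply), "R" (3x3) and "t" (3): a world point X has camera coordinates R X + t. Camera axes: x right, y down, z forward; pixel columns grow to the right and rows downward; lengths in mm; the calibration is good to about 2 mm. A picture is of the moment at which its call begins. There is no depth.
- job_done(): hands the job in; it is judged then, once.
Trained networks look in the newest picture that a camera, given by its name, has taken for a name from the list of things; names that differ only in an ending like _2 or _b are one class to them, and where a whole thing is asked for, a point or a joint stands for the part that bears it (a point fixed in the world has none). Each returns a list of dicts, best first, with "conf" (0 to 1); they miss things now and then, are a little off and sometimes report something else, mostly with a low value. They report only what shows in the picture. A call takes as long as a camera call.
- look_for(query, camera): "xy" ([column, row] in pixels, amid what is visible of it).
The state is a dict: "t": time; "joints": joint angles; "qvel": joint speeds; "tau": joint torques, N m; "eef_pos": TCP position; "tcp_rot": TCP orientation; "ft_force": force on the tool from outside, world axes, zero at the start; "moment": the same for the moment, N m; "opening": opening from 0.0 (shut) to 1.0 (fully open); "grip_force": force on a finger pad.
Only numpy, scipy, OpenCV 4.12 (cv2) and the standard library are available. Lean on these libraries where they do the work, as an engineer would, in place of code of your own. Each camera call takes 0.05 s, during which the arm holds its last target. There are 200 camera calls.

## Task

Load the shorter of the two steel link rods into the assembly fixture: lay it over the two spring clips with its eye above the bush, and press it down until both clips have snapped round it and it sits fully home. Then put the thinner of the two knobbed pins (the one with the slimmer knob) down through the eye into the bush until its flange rests on the eye. Leave the longer rod, the thicker pin, the glue bottle, the cream-lidded jar and the nail jar where they are, and let go of everything.

Things in the scene. Friction and masses are not known exactly. Their poses are not given: they have to be found in the camera images.
- fixture: Aluminium fixture fixed to the bench (place and yaw vary; its +x points roughly to the robot's left). Base plate 12 mm thick, 70 mm wide, from -92 to +118 mm along its x axis. Origin on the bench below the cradle's middle; z up. It takes the rod along x, eye towards +x, axis 42 mm above the bench, resting on two saddles (tops at 34 mm). Between the clips the base top is clear for fingers.
- cradle_mid (a point): Point of the fixture midway between the clips, 42 mm above the bench: where short_rod_mid lies when the rod is home. Axes as the fixture's.
- clip_at_eye_end (a point): Spring clip at x = +40 mm on the fixture, 12 mm wide along x: two upright spring-steel leaves, at y = +11 and -11 mm. The point is on the seated rod's axis, 42 mm above the bench. Flared mouth about 30 mm wide, topping out 59 mm above the bench; lips 48 mm above the bench and 12 mm apart. The 16 mm rod must be pushed through the lips; both clips together need some 10 to 20 N.
- clip_at_tail_end (a point): Spring clip at x = -40 mm on the fixture, 12 mm wide along x: two upright spring-steel leaves, at y = +11 and -11 mm. The point is on the seated rod's axis, 42 mm above the bench. Flared mouth about 30 mm wide, topping out 59 mm above the bench; lips 48 mm above the bench and 12 mm apart. The 16 mm rod must be pushed through the lips; both clips together need some 10 to 20 N.
- bush_top (a point): Centre of the mouth of the bush's hole, 32 mm above the bench, 90 mm from the cradle's middle along the fixture's x. Axes as the fixture's. The bush is a 36 x 36 mm steel block; the hole is 11 mm wide and 20 mm deep.
- tail_stop (a point): Steel plate at the fixture's -x end, 36 mm wide, 8 mm thick, top 50 mm above the bench; the point is the top middle of its inner face, x = -79.5 mm. Only the shorter rod fits between it and the bush.
- board: Plywood board 225 (x) x 150 (y) x 6 mm, fixed on the bench; origin under its centre. The two rods lie on it side by side, about 76 mm apart, eyes roughly away from the robot; which is which varies.
- short_rod: The shorter link rod, steel, 0.11 to 0.23 kg: round shank 16 mm thick along its x axis from x = -75 to +75 mm, with a flat round eye at x = +90 mm (34 mm outside, 13 mm hole with upright axis, 16 mm thick). 182 mm long overall. Origin on its underside (8 mm below the rod's axis), close to its balance point; z up as it lies flat.
- short_rod_mid (a point): Point on the shorter rod's axis, 8 mm above its origin; the point to grip.
- short_rod_eye (a point): Centre of the shorter rod's eye, on the rod's axis, 90 mm from short_rod_mid.
- long_rod: The longer link rod, 217 mm overall; as the other but its shank runs from x = -110 to +75 mm. Does not fit the fixture; leave it. Origin on its underside.
- pin_block: Wooden block 56 (x) x 124 (y) x 42 mm fixed on the bench; origin under its centre. The pins stand in its two holes (15 mm wide, at y = +34 and -34 mm); which is which varies.
- thin_pin: The thinner pin, about 0.05 kg: upright steel shaft 9 mm thick, 36 mm long below its flange, foot chamfered to 4 mm; flange 24 mm wide, 4 mm thick; above it a black knob 18 mm thick, 26 mm high to grip. Origin at the flange's underside, on the axis; z up. The flange rests on the block's top (42 mm above the bench) at first, and on the eye's top (50 mm above the bench) when home.
- thin_pin_tip (a point): Foot of the thinner pin, 36 mm below its origin.
- thick_pin: The thicker pin: a 13 mm shaft, too thick for the bush, and a plainly wider knob (29 mm) and flange (35 mm); heights as the other. Only knobs and flanges show while the pins stand in their block. Leave it.
- glue: Wood-glue bottle, 71 mm wide, 180 mm high, standing near the pin block on the robot's side; origin at its foot. Leave it standing where it is.
- jar: Small round jar with a cream lid, 58 mm wide, 72 mm high, standing near the pin block on the far side; origin at its foot. Leave it.
- nail_jar: Jar of dark nails with a red lid, 62 mm wide, 82 mm high, standing between the robot and the fixture; origin at its foot. Leave it standing where it is.

How it is judged (in metres and radians):
On the way, in this order (a step that is already met when the one before it is completed fails the run):
1. the shorter rod is snapped home in both clips with its eye over the bush (z of short_rod_mid in the frame of cradle_mid below 0.002 m and z of short_rod_eye in the frame of cradle_mid below 0.003 m and angle between the x axis of short_rod and the x axis of fixture, either way round below 0.05 rad and horizontal distance between short_rod_eye and bush_top below 0.004 m), for 0.2 s.
2. the thinner pin is down through the eye in the bush (z of thin_pin_tip in the frame of bush_top below -0.015 m and horizontal distance between thin_pin_tip and bush_top below 0.004 m), for 0.2 s.
At the end, for the whole second after the job is handed in: Shorter rod in both clips: middle within 2 mm, eye within 3 mm of seated height, within 0.05 rad of the fixture's axis, eye within 4 mm of the bush hole; thinner pin through the eye, foot 15 mm or more below the bush top and within 4 mm of the hole's axis, tilt under 0.15 rad; both at rest (all of step 1 and all of step 2 and angle between thin_pin's own z axis and vertical below 0.15 rad and linear speed of each of short_rod, thin_pin below 0.02 m/s); the robot touches nothing.
It fails at once if the longer rod is moved more than 30 mm (distance of long_rod from where it was at the start of the episode above 0.03 m).
It fails at once if the thicker pin is moved more than 20 mm (distance of thick_pin from where it was at the start of the episode above 0.02 m).
It fails at once if the glue bottle, the cream-lidded jar or the nail jar is moved more than 30 mm or tipped over (distance of any of glue, jar, nail_jar from where it was at the start of the episode above 0.03 m or angle between any of glue, jar, nail_jar's own z axis and vertical above 0.5 rad).
It also fails if it takes over 67 s, if anything falls off the work surface, if the arm or the gripper's body presses on something with over 40 N, if the wrist force passes 120 N, or if a joint passes its speed limit or range.

## Working session

There is one attempt and no reset: what is moved stays moved. The work goes in short steps, Python scripts to look and compute and a tool call to move; the robot and the scene stay as the last step left them, time stands still between calls to the robot, and variables do not carry over. Pictures are saved under pics/ and viewed, at most 12 in all, crops included, and the job is handed in when it is done.

Besides the shell and the picture viewer there is one more tool, called after ">>>" by a JSON object that holds its "method" and its "body", one argument or row to a line. jog_arm: Moves the arm, as the interface text tells. Its arguments: {"type":"object","properties":{"targets":{"type":"array","items":{"type":"object","properties":{"turn":{"type":"array","items":{"type":"number"}},"slide":{"type":"array","items":{"type":"number"}},"claw":{"type":"number"}}}}},"required":["targets"]}

```bash
mkdir -p pics; cat > h.py <<'E'
from cell import *
import numpy as np, cv2
def snap(n):
    return read_camera(n)
def ray(c,uv):
    K=np.array(c["mtx"]);R=np.array(c["R"]);t=np.array(c["t"])
    p=np.array([(uv[0]-K[0,2])/K[0,0],(uv[1]-K[1,2])/K[1,1]])
    q=p.copy()
    for _ in range(20): q=p/(1+c["k1"]*(q@q))
    return -R.T@t, R.T@np.array([q[0],q[1],1])
def at(c,uv,z):
    o,d=ray(c,uv); return (o+d*(z-o[2])/d[2])
def proj(c,X):
    K=np.array(c["mtx"]);p=np.array(c["R"])@np.array(X,float)+np.array(c["t"])
    q=p[:2]/p[2]; q=q*(1+c["k1"]*(q@q)); return np.array([K[0,0]*q[0]+K[0,2],K[1,1]*q[1]+K[1,2]])
E
python3 - <<'E'
from h import *
np.set_printoptions(precision=1,suppress=True)
Z=dict(fixture=12,clip_at_eye_end=55,clip_at_tail_end=55,bush_top=32,tail_stop=50,short_rod=14,short_rod_mid=14,short_rod_eye=22,long_rod=14,thin_pin=60,thick_pin=60,pin_block=42,glue=90,jar=72,nail_jar=82,board=6)
for n in ["top","scene"]:
    c=snap(n); cv2.imwrite(f"pics/{n}0.png",c["frame"])
    print(n,"cam at",-np.array(c["R"]).T@np.array(c["t"]))
    for k,z in Z.items():
        for d in look_for(k,n)[:2]: print(k,np.round(d["conf"],2),np.array(d["xy"]),at(c,d["xy"],z))
print(state())
E
```

```text
top cam at [ 327.8   22.8 1487.6]
fixture 0.78 [317.2 218.6] [512.2   8.7  12. ]
clip_at_eye_end 0.94 [321.1 218. ] [508.6  -0.5  55. ]
clip_at_eye_end 0.36 [199.5 238. ] [450.3 296.6  55. ]
clip_at_tail_end 0.89 [318.4 220.7] [501.7   6.   55. ]
clip_at_tail_end 0.66 [171.4 269.7] [370.7 361.5  55. ]
bush_top 0.6 [316.9 218. ] [511.2   9.7  32. ]
bush_top 0.24 [444.  252.1] [ 434.5 -311.9   32. ]
tail_stop 0.72 [320.6 218.6] [507.7   0.6  50. ]
tail_stop 0.67 [188.1 233.9] [460.1 326.   50. ]
short_rod 0.84 [424.7 237.9] [ 470.7 -266.3   14. ]
short_rod 0.54 [320.2 217. ] [516.3   1.2  14. ]
short_rod_mid 0.98 [429.1 242.5] [ 459.3 -277.7   14. ]
short_rod_eye 0.63 [429.2 240. ] [ 464.9 -276.2   22. ]
long_rod 0.96 [455.3 234.9] [ 480.7 -344.7   14. ]
thin_pin 0.65 [185.8 232.2] [463.1 329.7  60. ]
thick_pin 0.73 [318.1 217.5] [509.   7.  60.]
thick_pin 0.42 [211.6 245.8] [431.6 265.3  60. ]
pin_block 0.83 [199.5 240.9] [444.2 298.7  42. ]
glue 0.59 [172.  269.3] [370.6 351.8  90. ]
jar 0.76 [203.4 202.6] [535.8 287.9  72. ]
jar 0.58 [430.4 236.4] [ 469.2 -268.9   72. ]
nail_jar 0.7
[... 845 characters left out ...]
n_block 0.29 [338.3 175.7] [ 462.  -238.9   42. ]
glue 0.72 [253.2 399.2] [364.7 354.5  90. ]
jar 0.63 [191.4 341.3] [522.9 304.6  72. ]
nail_jar 0.89 [341.8 234.3] [370.6 -35.3  82. ]
nail_jar 0.24 [227.6 367.6] [433.7 322.8  82. ]
board 0.69 [359.9 171.3] [ 430.6 -315.2    6. ]
board 0.68 [340.8 236.7] [390.5 -87.9   6. ]
{'t': 1.7, 'joints': array([-1.3,  0.5,  1.6,  0. ,  1.1, -0.1]), 'qvel': array([-0., -0., -0., -0., -0.,  0.]), 'tau': array([  0. , -61.2, -25.8,   0.1,   0. ,  -0. ]), 'eef_pos': array([ 237. , -578.3,  176. ]), 'tcp_rot': array([ 3.1, -0. ,  0.4]), 'ft_force': array([ 0.1, -0.2, -0.1]), 'moment': array([ 0., -0., -0.]), 'grip_force': 0.0, 'opening': 1.000628664928228}
```

```bash
python3 - <<'E'
import cv2
a=cv2.imread("pics/top0.png")
def up(x0,y0,w,h,s,n): cv2.imwrite(n,cv2.resize(a[y0:y0+h,x0:x0+w],None,fx=s,fy=s,interpolation=cv2.INTER_CUBIC))
up(260,180,130,95,6,"pics/fx.png"); up(385,175,130,95,6,"pics/rods.png"); up(150,180,130,95,6,"pics/pins.png")
E
```

```text
(no output)
```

View pics/fx.png

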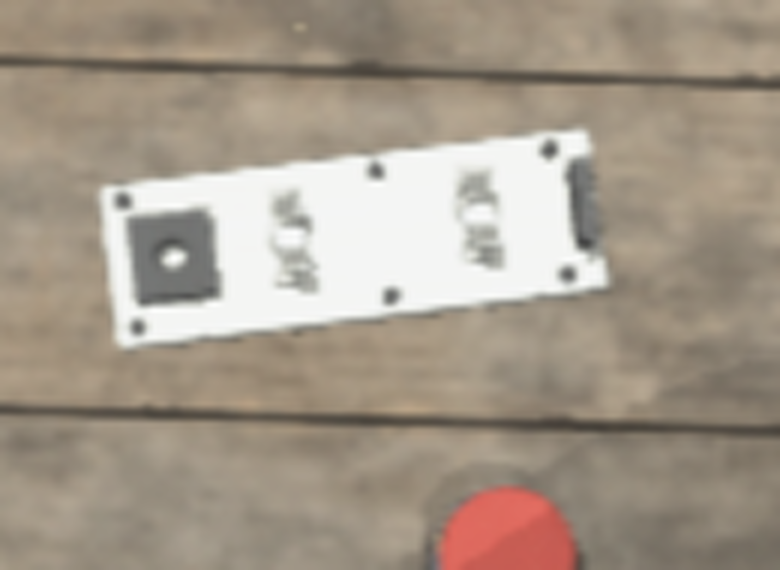

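View pics/rods.png

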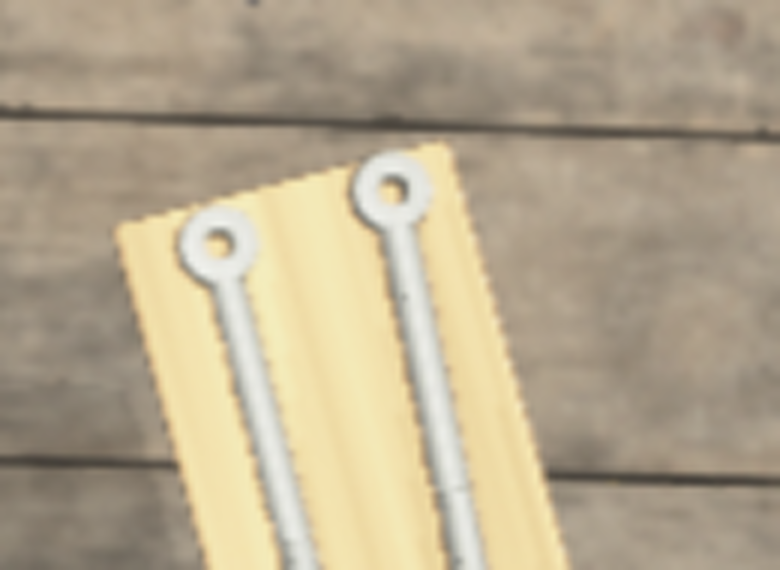

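View pics/pins.png

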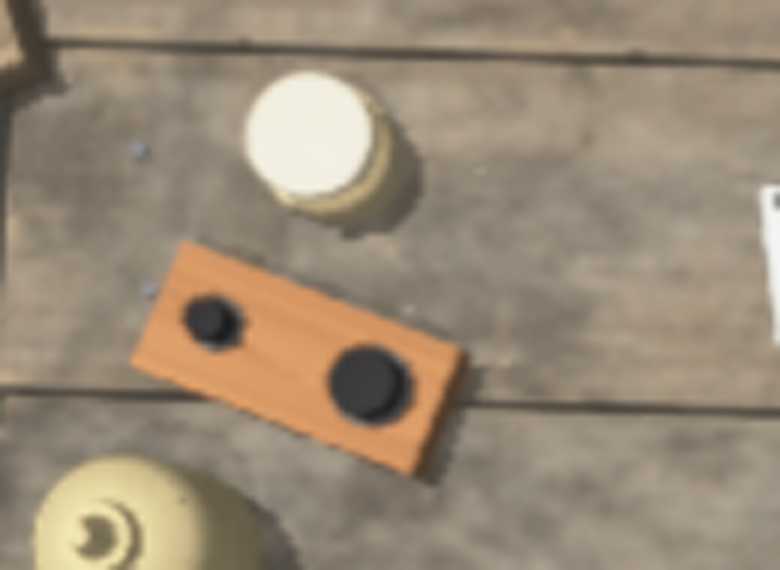

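```bash
python3 - <<'E'
from h import *
np.set_printoptions(precision=1,suppress=True)
c=snap("top"); a=c["frame"]; cv2.imwrite("pics/top1.png",a)
f=lambda o,p:((p[0]+.5)/6-.5+o[0],(p[1]+.5)/6-.5+o[1])
F=(260,180);P=(150,180)
C=np.array([at(c,f(F,p),12)[:2] for p in [(100,187),(587,130),(608,286),(120,348)]])
print("corners",C,[np.linalg.norm(C[i]-C[i-1]) for i in range(4)])
# corners: (+118, -y?) left=+x
ex=(C[0]+C[3]-C[1]-C[2]); ex/=np.linalg.norm(ex); o=C.mean(0)-ex*13
print("fix origin",o,"yaw",np.arctan2(ex[1],ex[0]),"bush",o+90*ex)
print("hole meas",at(c,f(F,(173,258)),32))
print("clips",at(c,f(F,(295,242)),57),at(c,f(F,(481,219)),57), o+40*ex,o-40*ex)
print("pin",at(c,f(P,(212,321)),72),"thick",at(c,f(P,(370,384)),72),"nail",at(c,f(F,(508,555)),82))
hsv=cv2.cvtColor(a,cv2.COLOR_BGR2HSV)
m=((hsv[...,1]<45)&(hsv[...,2]>110)).astype(np.uint8); m[:, :385]=0;m[:,530:]=0;m[:190]=0;m[330:]=0
n,l,s,ce=cv2.connectedComponentsWithStats(m)
for i in range(1,n):
    if s[i,4]>60:
        ys,xs=np.where(l==i); W=np.array([at(c,(x,y),14)[:2] for x,y in zip(xs,ys)])
        mu=W.mean(0);u=np.linalg.svd(W-mu)[2][0] if len(W)<5000 else 0
        if u[0]<0:u=-u
        q=(W-mu)@u
        sh=W[(q<np.percentile(q,60))]; v=cv2.fitLine(sh.astype(np.float32),cv2.DIST_L2,0,.01,.01).ravel(); d=v[:2]*np.sign(v[0])
        print(s[i],mu,d,np.arctan2(d[1],d[0]),"ends",q.min(),q.max(),mu+u*q.min(),mu+u*q.max(), "len",q.max()-q.min())
b=a[175:345,380:550]; cv2.imwrite("pics/rods2.png",cv2.resize(b,None,fx=3.5,fy=3.5,interpolation=cv2.INTER_CUBIC))
for p in[(217,242),(391,190)]: print("eye",at(c,f((385,175),p),20))
E
```

```text
corners [[ 529.2  113.4]
 [ 559.9  -92.8]
 [ 493.4 -103.2]
 [ 460.9  102.6]] [np.float64(69.12097272658212), np.float64(208.49914845932562), np.float64(67.37632611743958), np.float64(208.330761026498)]
fix origin [512.8  -7.8] yaw 1.7228894846927227 bush [499.2  81.1]
hole meas [497.5  80.7  32. ]
clips [502.7  29.9  57. ] [514.5 -46.4  57. ] [506.8  31.7] [518.9 -47.4]
pin [459.8 329.2  72. ] thick [436.1 264.3  72. ] nail [375.8 -59.3  82. ]
[444 200  25  84 540] [ 473.5 -347.1] [1.  0.2] 0.2152062 ends -117.92179808193153 99.4239561570052 [ 358.2 -371.9] [ 570.8 -326.3] len 217.3457542389367
[415 209  25  70 459] [ 465.3 -273.1] [1.  0.3] 0.27136672 ends -99.60567456570033 81.71568997310041 [ 369.1 -299. ] [ 544.2 -251.9] len 181.32136453880074
[385 221  25  26 347] [ 476.8 -196.5] [0.1 1. ] 1.4974355 ends -41.261151084305844 33.413773410690766 [ 446.7 -168.3] [ 501.2 -219.3] len 74.67492449499662
[ 385  258   95   53 1696] [ 339.  -235.3] [0.1 1. ] 1.4285455 ends -169.88581390973704 77.89761096588484 [ 308.3 -402.4] [ 353.1 -158.7] len 247.78342487562188
[503 260  27  27 153] [ 392.6 -504.2] [ 0.7 -0.7] -0.7620051 ends -32.124036021366905 32.88757224392922 [ 363.2 -517.2] [ 422.7 -490.9] len 65.01160826529613
[494 281  24  12 117] [ 350.3 -468.2] [0.2 1. ] 1.3534342 ends -37.075636903882156 24.2017268627986 [ 341.6 -504.2] [ 356.1 -444.7] len 61.27736376668076
[518 287  12  25 124] [ 327.9 -526.9] [1.  0.1] 0.1343293 ends -36.361915771684174 28.734438298892428 [ 292.7 -536. ] [ 355.7 -519.7] len 65.09635407057661
eye [ 528.5 -254.3   20. ]
eye [ 553.1 -328.5   20. ]
```

View pics/rods2.png

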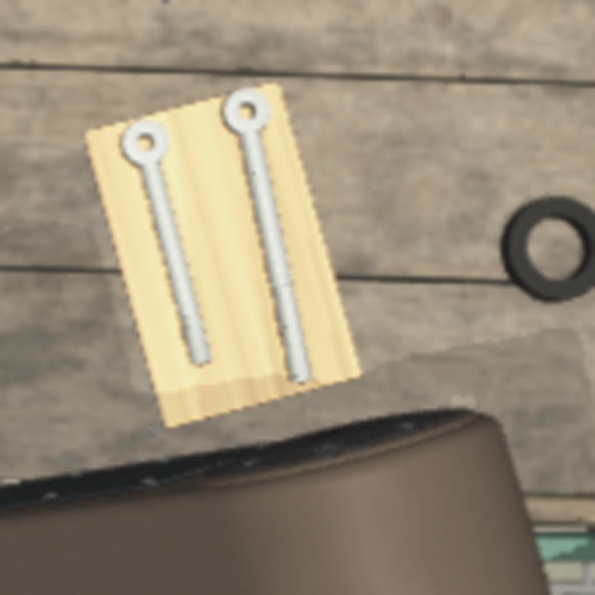

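>>> {"method": "jog_arm", "body": {
  "targets": [
    {"slide": [26, 38, 0], "turn": [0, 0, -2], "claw": 50},
    {"slide": [26, 38, 0], "turn": [0, 0, -2], "claw": 50},
    {"slide": [26, 38, 0], "turn": [0, 0, -2.8], "claw": 50},
    {"slide": [26, 38, 0], "claw": 50},
    {"slide": [26, 38, 0], "claw": 50}
  ]
}}

```text
validation failed for argument at $.ta...
```

>>> {"method": "jog_arm", "body": {
  "targets": [
    {"slide": [25, 37, -16], "claw": 50},
    {"slide": [25, 37, -20], "claw": 50},
    {"slide": [24, 36, -20], "claw": 50},
    {"slide": [0, 0, -20], "claw": 50},
    {"slide": [0, 0, 0], "claw": 50}
  ]
}}

```text
validation failed for argument at $.ta...
```

>>> {"method": "jog_arm", "body": {
  "targets": [
    {"slide": [26, 38, 0], "turn": [0, 0, -2], "claw": 50},
    {"slide": [26, 38, 0], "turn": [0, 0, -2], "claw": 50},
    {"slide": [26, 38, 0], "turn": [0, 0, -2.8], "claw": 50},
    {"slide": [26, 38, 0], "turn": [0, 0, 0], "claw": 50},
    {"slide": [26, 38, 0], "turn": [0, 0, 0], "claw": 50}
  ]
}}

```text
t: 2.38
eef_pos: [367.7, -387.1, 176.2]
tcp_rot: [3.141, -0.0, 0.27]
ft_force: [0.1, -0.0, -1.2]
opening: 0.538
grip_force: 0.0
```

>>> {"method": "jog_arm", "body": {
  "targets": [
    {"slide": [25, 37, -16], "turn": [0, 0, 0], "claw": 50},
    {"slide": [25, 37, -20], "turn": [0, 0, 0], "claw": 50},
    {"slide": [24, 36, -20], "turn": [0, 0, 0], "claw": 50},
    {"slide": [0, 0, -20], "turn": [0, 0, 0], "claw": 50},
    {"slide": [0, 0, 0], "turn": [0, 0, 0], "claw": 50}
  ]
}}

```text
t: 3.0
eef_pos: [440.7, -277.7, 99.2]
tcp_rot: [-3.14, 0.001, 0.271]
ft_force: [-0.4, -0.0, 0.4]
opening: 0.504
grip_force: 0.0
```

>>> {"method": "jog_arm", "body": {
  "targets": [
    {"slide": [1, -1, -30], "turn": [0, 0, 0], "claw": 50},
    {"slide": [0, 0, -30], "turn": [0, 0, 0], "claw": 50},
    {"slide": [0, 0, -20], "turn": [0, 0, 0], "claw": 50},
    {"slide": [0, 0, -10], "turn": [0, 0, 0], "claw": 50},
    {"slide": [0, 0, 0], "turn": [0, 0, 0], "claw": 10}
  ]
}}

```text
t: 3.62
eef_pos: [441.9, -279.8, 10.3]
tcp_rot: [-3.142, 0.0, 0.27]
ft_force: [-0.3, 0.2, 0.3]
opening: 0.439
grip_force: 0.0
```

>>> {"method": "jog_arm", "body": {
  "targets": [
    {"slide": [0, 0, 0], "turn": [0, 0, 0], "claw": 5},
    {"slide": [0, 0, 0], "turn": [0, 0, 0], "claw": 5},
    {"slide": [0, 0, 0], "turn": [0, 0, 0], "claw": 5}
  ]
}}

```text
t: 4.0
eef_pos: [442.1, -279.5, 10.5]
tcp_rot: [3.141, -0.0, 0.27]
ft_force: [-0.3, -0.1, -0.5]
opening: 0.137
grip_force: 0.0
```

>>> {"method": "jog_arm", "body": {
  "targets": [
    {"slide": [0, 0, 0], "turn": [0, 0, 0], "claw": 5},
    {"slide": [0, 0, 0], "turn": [0, 0, 0], "claw": 5}
  ]
}}

```text
t: 4.25
eef_pos: [442.0, -279.4, 10.1]
tcp_rot: [3.141, -0.0, 0.27]
ft_force: [-0.4, -0.1, 0.4]
opening: 0.057
grip_force: 0.0
```

```bash
python3 - <<'E'
from h import *
c=snap("top"); a=c["frame"]; s=snap("scene")["frame"]
up=lambda i,x,y:cv2.resize(i[y:y+100,x:x+130],None,fx=3,fy=3,interpolation=cv2.INTER_CUBIC)
cv2.imwrite("pics/g1.png",np.hstack([up(a,380,190),up(s,280,120)]));st=state();print(st['opening'],st['grip_force'],st['eef_pos'],st['ft_force'])
E
```

```text
0.04825709227812995 0.0 [ 441.94440355 -279.34285465   10.05443325] [-0.42548749 -0.6023836   0.38387339]
```

View pics/g1.png

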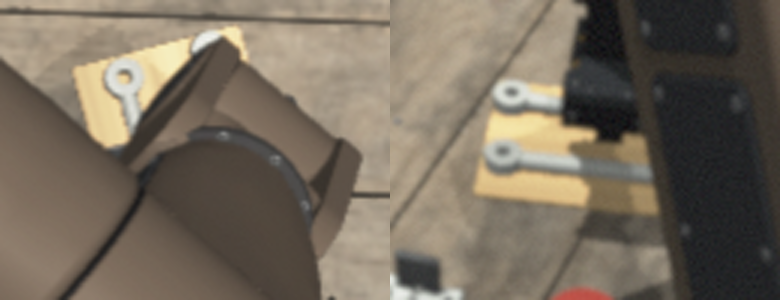

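```bash
python3 - <<'E'
from h import *
np.set_printoptions(precision=1,suppress=True)
c=snap("scene");t=snap("top")
for n,X in dict(tcp=(442,-279.4,10),tcpbody=(442,-279.4,90),smid=(441.5,-278.5,14),seye=(528.5,-254,14),leye=(553,-328,14)).items(): 
    p=proj(c,X);print(n,p,"crop",390+3*(p[0]-280),3*(p[1]-120),"top",proj(t,X))
    
s=c["frame"]; cv2.imwrite("pics/g2.png",cv2.resize(s[80:230,270:420],None,fx=4,fy=4,interpolation=cv2.INTER_CUBIC))
E
```

```text
tcp [350.9 177.4] crop 602.771130308286 172.14502877893344 top [429.4 249.4]
tcpbody [353.1 153.4] crop 609.4459985087674 100.2710956705381 top [436.2 247. ]
smid [351.1 176.5] crop 603.2427164385227 169.54658299438773 top [429.4 249.5]
seye [316.4 172.6] crop 499.184257760387 157.74051117326388 top [420.2 215.2]
leye [319.5 153.1] crop 508.5237477941641 99.22745865645416 top [449.  206.6]
```

View pics/g2.png

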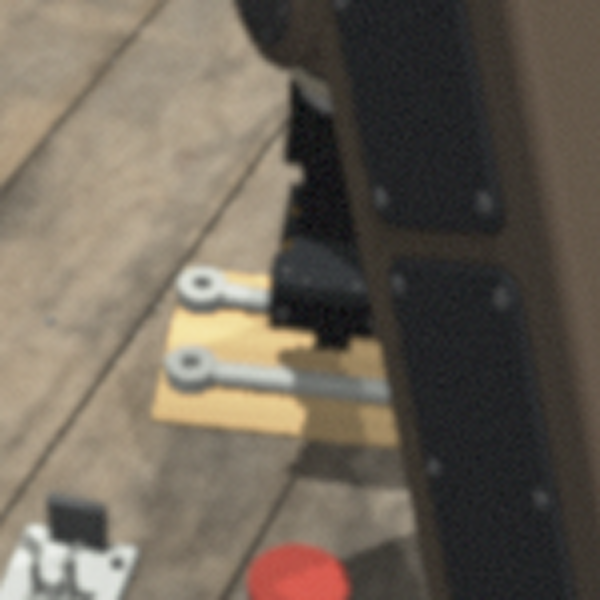

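>>> {"method": "jog_arm", "body": {
  "targets": [
    {"slide": [0, 0, -2], "turn": [0, 0, 0], "claw": 5},
    {"slide": [0, 0, -2], "turn": [0, 0, 0], "claw": 5},
    {"slide": [0, 0, 0], "turn": [0, 0, 0], "claw": 5}
  ]
}}

```text
t: 4.82
eef_pos: [441.9, -279.3, 5.8]
tcp_rot: [-3.141, 0.0, 0.27]
ft_force: [-0.3, -0.5, 0.3]
opening: 0.051
grip_force: 0.0
```

```bash
python3 - <<'E'
from h import *
np.set_printoptions(precision=3,suppress=True)
c=snap("scene")
for z in(10,25,40,60): print(z,at(c,(353,165),z))
print(state()['joints'])
E
```

```text
10 [ 454.706 -326.136   10.   ]
25 [ 449.464 -309.946   25.   ]
40 [ 444.222 -293.757   40.   ]
60 [ 437.233 -272.17    60.   ]
[-0.69   0.594  1.965 -0.     0.584  0.611]
```

>>> {"method": "jog_arm", "body": {
  "targets": [
    {"slide": [0, 0, 40], "turn": [0, 0, 0], "claw": 50},
    {"slide": [0, 20, 34], "turn": [0, 0, 0], "claw": 50},
    {"slide": [0, 40, 0], "turn": [0, 0, 0], "claw": 50},
    {"slide": [0, 40, 0], "turn": [0, 0, 0], "claw": 50},
    {"slide": [0, 0, 0], "turn": [0, 0, 0], "claw": 50}
  ]
}}

```text
t: 5.5
eef_pos: [441.7, -177.4, 80.3]
tcp_rot: [-3.141, 0.0, 0.273]
ft_force: [0.3, 0.0, -0.0]
opening: 0.481
grip_force: 0.0
```

```bash
python3 - <<'E'
from h import *
np.set_printoptions(precision=1,suppress=True)
c=snap("scene");s=c["frame"];st=state();p=st['eef_pos'];print(p,st['opening'])
for X in(p,p+[0,0,35],p+[0,0,60]): print(proj(c,X),(proj(c,X)-[250,70])*4)
cv2.imwrite("pics/g3.png",cv2.resize(s[70:220,250:430],None,fx=4,fy=4,interpolation=cv2.INTER_CUBIC))
E
```

```text
[ 442.1 -178.7   80.3] 0.492460864153925
[337.  182.1] [347.9 448.4]
[337.7 170.9] [350.7 403.7]
[338.2 162.6] [352.7 370.4]
```

View pics/g3.png

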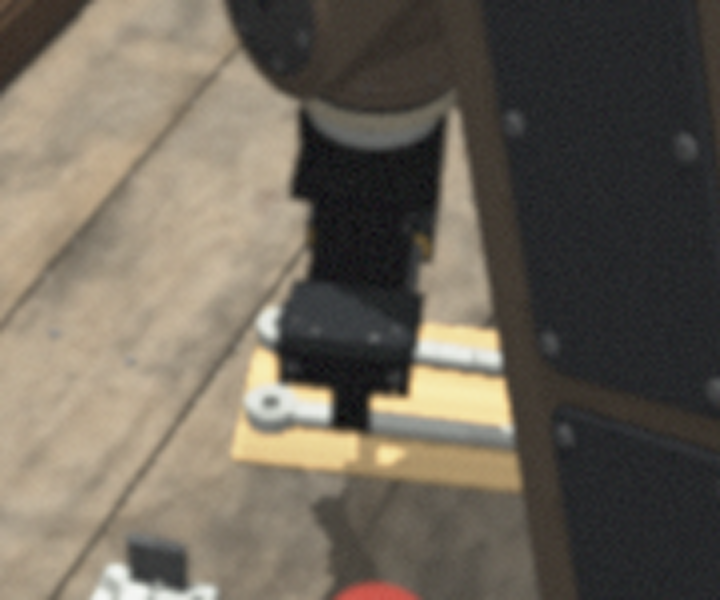

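>>> {"method": "jog_arm", "body": {
  "targets": [
    {"slide": [0, 20, -20], "turn": [0, 0, 0], "claw": 5},
    {"slide": [0, 0, -25], "turn": [0, 0, 0], "claw": 5},
    {"slide": [0, 0, -25], "turn": [0, 0, 0], "claw": 5},
    {"slide": [0, 0, -7], "turn": [0, 0, 0], "claw": 5},
    {"slide": [0, 0, 0], "turn": [0, 0, 0], "claw": 5}
  ]
}}

```text
t: 6.18
eef_pos: [442.0, -159.9, 3.0]
tcp_rot: [-3.141, 0.0, 0.269]
ft_force: [-0.3, 0.3, 0.4]
opening: 0.065
grip_force: 0.0
```

>>> {"method": "jog_arm", "body": {
  "targets": [
    {"slide": [0, 0, -2], "turn": [0, 0, 0], "claw": 5},
    {"slide": [0, 0, -2], "turn": [0, 0, 0], "claw": 5},
    {"slide": [0, 0, -2], "turn": [0, 0, 0], "claw": 5}
  ]
}}

```text
t: 6.55
eef_pos: [442.1, -159.5, -2.7]
tcp_rot: [3.141, -0.001, 0.27]
ft_force: [0.7, 0.6, -0.1]
opening: 0.047
grip_force: 0.0
```

>>> {"method": "jog_arm", "body": {
  "targets": [
    {"slide": [0, 0, -4], "turn": [0, 0, 0], "claw": 5},
    {"slide": [0, 0, -4], "turn": [0, 0, 0], "claw": 5},
    {"slide": [0, 0, -4], "turn": [0, 0, 0], "claw": 5},
    {"slide": [0, 0, -4], "turn": [0, 0, 0], "claw": 5}
  ]
}}

```text
t: 7.05
eef_pos: [441.9, -159.4, -19.3]
tcp_rot: [3.142, 0.0, 0.27]
ft_force: [0.1, -0.2, 0.0]
opening: 0.049
grip_force: 0.0
```

```bash
python3 - <<'E'
from h import *
np.set_printoptions(precision=1,suppress=True)
c=snap("scene");s=c["frame"];st=state();p=st['eef_pos'];print(p,st['ft_force'])
for X in(p,p+[0,0,20],p+[0,0,35]): print(proj(c,X),(proj(c,X)-[260,130])*5)
cv2.imwrite("pics/g4.png",cv2.resize(s[130:240,260:400],None,fx=5,fy=5,interpolation=cv2.INTER_CUBIC))
E
```

```text
[ 441.8 -159.3  -19.6] [-0.8 -0.5 -0.7]
[332.2 216.4] [361.1 432. ]
[332.5 210.9] [362.7 404.6]
[332.8 206.7] [363.8 383.5]
```

View pics/g4.png

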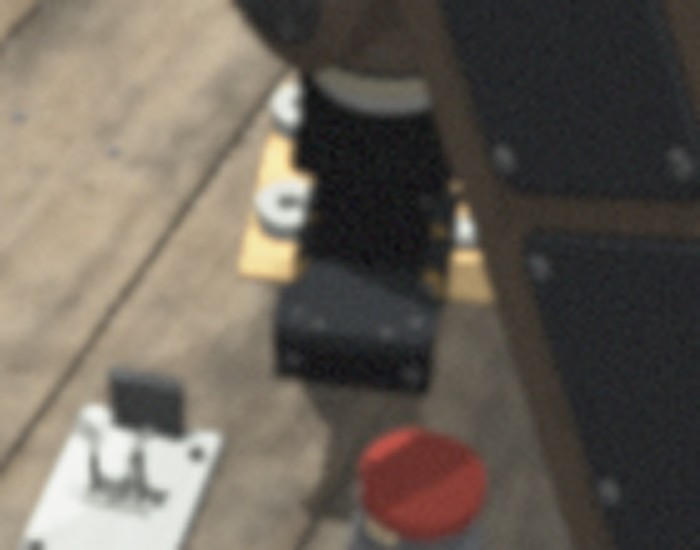

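>>> {"method": "jog_arm", "body": {
  "targets": [
    {"slide": [0, -35, 3], "turn": [0, 0, 0], "claw": 5},
    {"slide": [0, 0, -5], "turn": [0, 0, 0], "claw": 5},
    {"slide": [0, 0, -4], "turn": [0, 0, 0], "claw": 5},
    {"slide": [0, 0, 0], "turn": [0, 0, 0], "claw": 5}
  ]
}}

```text
t: 7.6
eef_pos: [441.5, -193.6, -25.4]
tcp_rot: [-3.141, 0.001, 0.271]
ft_force: [0.5, 0.2, 0.3]
opening: 0.048
grip_force: 0.0
```

>>> {"method": "jog_arm", "body": {
  "targets": [
    {"slide": [0, 0, -3], "turn": [0, 0, 0], "claw": 5},
    {"slide": [0, 0, -3], "turn": [0, 0, 0], "claw": 5},
    {"slide": [0, 0, 0], "turn": [0, 0, 0], "claw": 5}
  ]
}}

```text
t: 7.98
eef_pos: [441.9, -194.2, -31.1]
tcp_rot: [-3.141, 0.0, 0.27]
ft_force: [-0.1, 0.0, -0.2]
opening: 0.051
grip_force: 0.0
```

>>> {"method": "jog_arm", "body": {
  "targets": [
    {"slide": [0, 0, -2], "turn": [0, 0, 0], "claw": 5},
    {"slide": [0, 0, -2], "turn": [0, 0, 0], "claw": 5},
    {"slide": [0, 0, 0], "turn": [0, 0, 0], "claw": 5}
  ]
}}

```text
t: 8.35
eef_pos: [441.8, -194.3, -35.1]
tcp_rot: [-3.141, 0.0, 0.27]
ft_force: [-0.0, 0.0, -0.7]
opening: 0.052
grip_force: 0.0
```

>>> {"method": "jog_arm", "body": {
  "targets": [
    {"slide": [0, 0, -2], "turn": [0, 0, 0], "claw": 5},
    {"slide": [0, 0, -2], "turn": [0, 0, 0], "claw": 5},
    {"slide": [0, 0, 0], "turn": [0, 0, 0], "claw": 5}
  ]
}}

```text
t: 8.72
eef_pos: [442.0, -194.4, -38.3]
tcp_rot: [3.141, -0.0, 0.27]
ft_force: [-1.6, 1.5, 12.5]
opening: 0.052
grip_force: 6.3
```

>>> {"method": "jog_arm", "body": {
  "targets": [
    {"slide": [0, 0, 20], "turn": [0, 0, 0], "claw": 50},
    {"slide": [0, 0, 30], "turn": [0, 0, 0], "claw": 50},
    {"slide": [0, -42, 0], "turn": [0, 0, 0], "claw": 50},
    {"slide": [0, -42, 0], "turn": [0, 0, 0], "claw": 50},
    {"slide": [0, 0, 0], "turn": [0, 0, 0], "claw": 50}
  ]
}}

```text
t: 9.35
eef_pos: [442.1, -280.7, 11.0]
tcp_rot: [3.14, -0.001, 0.267]
ft_force: [-0.1, -0.6, -0.4]
opening: 0.484
grip_force: 0.0
```

>>> {"method": "jog_arm", "body": {
  "targets": [
    {"slide": [0, 0, -20], "turn": [0, 0, 0], "claw": 50},
    {"slide": [0, 0, -12], "turn": [0, 0, 0], "claw": 50},
    {"slide": [0, 0, -7], "turn": [0, 0, 0], "claw": 50},
    {"slide": [0, 0, 0], "turn": [0, 0, 0], "claw": 5},
    {"slide": [0, 0, 0], "turn": [0, 0, 0], "claw": 5}
  ]
}}

```text
t: 9.98
eef_pos: [442.1, -278.3, -27.6]
tcp_rot: [3.141, -0.0, 0.27]
ft_force: [0.4, -0.4, -0.7]
opening: 0.344
grip_force: 0.0
```

>>> {"method": "jog_arm", "body": {
  "targets": [
    {"slide": [0, 0, 0], "turn": [0, 0, 0], "claw": 5},
    {"slide": [0, 0, 0], "turn": [0, 0, 0], "claw": 5},
    {"slide": [0, 0, 0], "turn": [0, 0, 0], "claw": 5},
    {"slide": [0, 0, 0], "turn": [0, 0, 0], "claw": 5}
  ]
}}

```text
t: 10.48
eef_pos: [442.1, -278.5, -27.6]
tcp_rot: [3.141, -0.0, 0.27]
ft_force: [-0.0, -0.4, 5.6]
opening: 0.164
grip_force: 30.0
```

>>> {"method": "jog_arm", "body": {
  "targets": [
    {"slide": [0, 0, 25], "turn": [0, 0, 0], "claw": 5},
    {"slide": [0, 0, 40], "turn": [0, 0, 0], "claw": 5},
    {"slide": [0, 0, 45], "turn": [0, 0, 0], "claw": 5},
    {"slide": [8, 30, 0], "turn": [0, 0, 9], "claw": 5},
    {"slide": [8, 30, 0], "turn": [0, 0, 9], "claw": 5}
  ]
}}

```text
t: 11.1
eef_pos: [458.0, -217.9, 82.4]
tcp_rot: [3.141, -0.0, 0.588]
ft_force: [0.7, -0.2, -1.3]
opening: 0.161
grip_force: 30.0
```

>>> {"method": "jog_arm", "body": {
  "targets": [
    {"slide": [8, 30, 0], "turn": [0, 0, 9.5], "claw": 5},
    {"slide": [8, 30, 0], "turn": [0, 0, 9.5], "claw": 5},
    {"slide": [8, 30, 0], "turn": [0, 0, 9.5], "claw": 5},
    {"slide": [8, 30, 0], "turn": [0, 0, 9.5], "claw": 5},
    {"slide": [8, 30, 0], "turn": [0, 0, 9.5], "claw": 5}
  ]
}}

```text
t: 11.72
eef_pos: [497.9, -67.3, 81.8]
tcp_rot: [-3.141, -0.0, 1.419]
ft_force: [-0.0, -0.0, -0.8]
opening: 0.162
grip_force: 30.0
```

>>> {"method": "jog_arm", "body": {
  "targets": [
    {"slide": [8, 30, 0], "turn": [0, 0, 9], "claw": 5},
    {"slide": [7, 30, 0], "turn": [0, 0, 8.5], "claw": 5},
    {"slide": [0, 0, 0], "turn": [0, 0, 0], "claw": 5}
  ]
}}

```text
t: 12.1
eef_pos: [512.9, -6.9, 81.8]
tcp_rot: [-3.141, -0.0, 1.722]
ft_force: [-0.6, -0.5, -1.1]
opening: 0.16
grip_force: 30.0
```

>>> {"method": "jog_arm", "body": {
  "targets": [
    {"slide": [0, -1, -25], "turn": [0, 0, 0], "claw": 5},
    {"slide": [0, 0, -25], "turn": [0, 0, 0], "claw": 5},
    {"slide": [0, 0, 0], "turn": [0, 0, 0], "claw": 5}
  ]
}}

```text
t: 12.48
eef_pos: [511.8, -9.9, 30.8]
tcp_rot: [-3.138, -0.001, 1.716]
ft_force: [-0.9, -0.0, -0.4]
opening: 0.164
grip_force: 30.0
```

```bash
python3 - <<'E'
from h import *
np.set_printoptions(precision=2,suppress=True)
t=snap("top");c=snap("scene");st=state();print(st['eef_pos'],st['tcp_rot'],st['ft_force'],st['moment'])
up=lambda s,x,y:cv2.resize(s[y:y+90,x:x+65],None,fx=6,fy=6,interpolation=cv2.INTER_CUBIC)
a=up(t["frame"],270,185);b=up(c["frame"],220,210)
cv2.imwrite("pics/g5.png",np.hstack([a,b]))
E
```

```text
[513.    -9.88  32.46] [-3.14 -0.    1.72] [ 0.26  0.23 -1.58] [-0.04 -0.13  0.02]
```

View pics/g5.png

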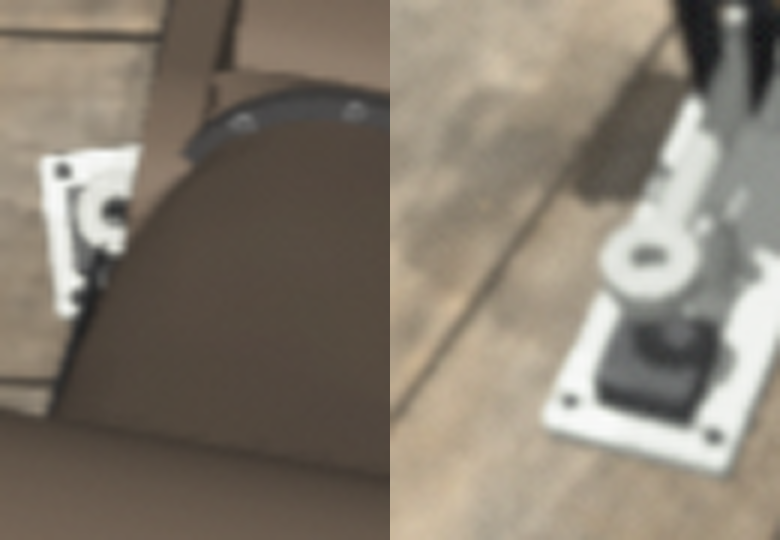

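```bash
python3 - <<'E'
from h import *
np.set_printoptions(precision=1,suppress=True)
t=snap("top");c=snap("scene")
a=ray(t,(288.9,219.6));b=ray(c,(262.75,252.4))
A=np.array([a[1],-b[1]]).T; s=np.linalg.lstsq(A,b[0]-a[0],rcond=None)[0]
print(a[0]+a[1]*s[0],b[0]+b[1]*s[1])
for z in(74,78,82): print(z,at(t,(288.9,219.6),z),at(c,(262.75,252.4),z))
# predicted eye from tool
u=np.array([np.cos(1.722),np.sin(1.722)]); print("pred",np.array([513,-9.9])+90.*u)
# plate corners in scene: near (548,425),(727,472) crop
for p in[(158,425),(337,472)]: print("corner",at(c,(220+p[0]/6-.4,210+p[1]/6-.4),12))
E
```

```text
[499.   77.8  82. ] [498.7  77.7  81.9]
74 [499.9  78.1  74. ] [502.2  72.6  74. ]
78 [499.5  78.   78. ] [500.4  75.1  78. ]
82 [499.   77.8  82. ] [498.6  77.7  82. ]
pred [499.4  79.1]
corner [525.9 114.4  12. ]
corner [458.8 105.   12. ]
```

>>> {"method": "jog_arm", "body": {
  "targets": [
    {"slide": [-0.5, 3.5, 0], "turn": [0, 0, 0], "claw": 5},
    {"slide": [0, 0, -7], "turn": [0, 0, 0], "claw": 5},
    {"slide": [0, 0, -7], "turn": [0, 0, 0], "claw": 5},
    {"slide": [0, 0, 0], "turn": [0, 0, 0], "claw": 5}
  ]
}}

```text
t: 13.18
eef_pos: [512.1, -5.8, 17.4]
tcp_rot: [-3.14, -0.0, 1.719]
ft_force: [0.3, 0.6, 0.0]
opening: 0.16
grip_force: 30.0
```

>>> {"method": "jog_arm", "body": {
  "targets": [
    {"slide": [0, 0, -5], "turn": [0, 0, 0], "claw": 5},
    {"slide": [0, 0, -4], "turn": [0, 0, 0], "claw": 5},
    {"slide": [0, 0, 0], "turn": [0, 0, 0], "claw": 5}
  ]
}}

```text
t: 13.55
eef_pos: [513.5, -6.1, 9.5]
tcp_rot: [3.139, 0.001, 1.719]
ft_force: [1.2, -0.5, 5.2]
opening: 0.159
grip_force: 30.0
```

>>> {"method": "jog_arm", "body": {
  "targets": [
    {"slide": [0, 0, -3], "turn": [0, 0, 0], "claw": 5},
    {"slide": [0, 0, -3], "turn": [0, 0, 0], "claw": 5},
    {"slide": [0, 0, -2], "turn": [0, 0, 0], "claw": 5},
    {"slide": [0, 0, 0], "turn": [0, 0, 0], "claw": 5}
  ]
}}

```text
t: 14.05
eef_pos: [513.1, -6.0, 0.9]
tcp_rot: [3.14, 0.0, 1.719]
ft_force: [4.2, 0.5, -2.4]
opening: 0.163
grip_force: 30.0
```

>>> {"method": "jog_arm", "body": {
  "targets": [
    {"slide": [0, 0, -1], "turn": [0, 0, 0], "claw": 5},
    {"slide": [0, 0, 0], "turn": [0, 0, 0], "claw": 5}
  ]
}}

```text
t: 14.3
eef_pos: [513.0, -5.9, 0.3]
tcp_rot: [3.14, 0.0, 1.719]
ft_force: [4.3, 1.1, 2.5]
opening: 0.16
grip_force: 30.0
```

>>> {"method": "jog_arm", "body": {
  "targets": [
    {"slide": [0, 0, -1], "turn": [0, 0, 0], "claw": 5},
    {"slide": [0, 0, -0.5], "turn": [0, 0, 0], "claw": 5},
    {"slide": [0, 0, 0], "turn": [0, 0, 0], "claw": 5}
  ]
}}

```text
t: 14.68
eef_pos: [513.1, -5.9, 0.0]
tcp_rot: [3.139, 0.001, 1.719]
ft_force: [-0.0, 0.1, 21.7]
opening: 0.163
grip_force: 30.0
```

>>> {"method": "jog_arm", "body": {
  "targets": [
    {"slide": [0, 0, 0], "turn": [0, 0, 0], "claw": 40},
    {"slide": [0, 0, 0], "turn": [0, 0, 0], "claw": 40},
    {"slide": [0, 0, 0], "turn": [0, 0, 0], "claw": 40}
  ]
}}

```text
t: 15.05
eef_pos: [511.9, -5.8, -1.7]
tcp_rot: [-3.14, -0.0, 1.719]
ft_force: [-0.3, 0.7, 0.4]
opening: 0.382
grip_force: 0.0
```

>>> {"method": "jog_arm", "body": {
  "targets": [
    {"slide": [0, 0, 30], "turn": [0, 0, 0], "claw": 40},
    {"slide": [0, 0, 40], "turn": [0, 0, 0], "claw": 40},
    {"slide": [0, 0, 40], "turn": [0, 0, 0], "claw": 40},
    {"slide": [-6, 42, 0], "turn": [0, 0, 8.4], "claw": 40},
    {"slide": [-6, 42, 0], "turn": [0, 0, 8.4], "claw": 40}
  ]
}}

```text
t: 15.68
eef_pos: [500.2, 78.8, 108.9]
tcp_rot: [3.141, 0.0, 2.015]
ft_force: [0.9, 0.3, 0.2]
opening: 0.401
grip_force: 0.0
```

>>> {"method": "jog_arm", "body": {
  "targets": [
    {"slide": [-7, 42, 0], "turn": [0, 0, 8.4], "claw": 40},
    {"slide": [-7, 42, 0], "turn": [0, 0, 8.4], "claw": 40},
    {"slide": [-7, 42, 0], "turn": [0, 0, 8.4], "claw": 40},
    {"slide": [-7, 42, 0], "turn": [0, 0, 8.4], "claw": 40},
    {"slide": [-7, 42, 0], "turn": [0, 0, 8.4], "claw": 40}
  ]
}}

```text
t: 16.3
eef_pos: [464.8, 289.4, 108.2]
tcp_rot: [-3.141, -0.001, 2.75]
ft_force: [1.3, -0.2, -0.7]
opening: 0.396
grip_force: 0.0
```

>>> {"method": "jog_arm", "body": {
  "targets": [
    {"slide": [-6, 41, 0], "turn": [0, 0, 8.4], "claw": 40},
    {"slide": [0, 0, 0], "turn": [0, 0, 0], "claw": 40}
  ]
}}

```text
t: 16.55
eef_pos: [458.5, 331.0, 108.0]
tcp_rot: [-3.141, -0.001, 2.896]
ft_force: [-0.7, -0.8, 0.9]
opening: 0.399
grip_force: 0.0
```

```bash
python3 - <<'E'
from h import *
np.set_printoptions(precision=2,suppress=True)
t=snap("top");c=snap("scene");st=state();print(st['eef_pos'],st['tcp_rot'],st['ft_force'])
up=lambda s,x,y:cv2.resize(s[y:y+60,x:x+65],None,fx=6,fy=6,interpolation=cv2.INTER_CUBIC)
a=up(t["frame"],270,190);b=up(c["frame"],220,240)
cv2.imwrite("pics/g6.png",np.hstack([a,b]))
E
```

```text
[458.96 328.88 108.13] [-3.14 -0.    2.89] [-0.16  0.15  0.11]
```

View pics/g6.png

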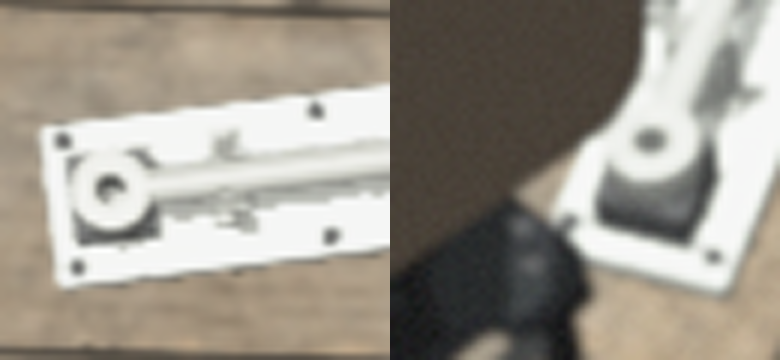

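```bash
python3 - <<'E'
from h import *
np.set_printoptions(precision=1,suppress=True)
t=snap("top");c=snap("scene")
print(at(t,(287.9,220.75),50),at(c,(263.25,262.9),50), at(t,(287.9,220.9),50))
E
```

```text
[499.9  81.4  50. ] [498.5  81.1  50. ] [499.6  81.4  50. ]
```

>>> {"method": "jog_arm", "body": {
  "targets": [
    {"slide": [1, 0, -30], "turn": [0, 0, 0], "claw": 40},
    {"slide": [0, 0, -30], "turn": [0, 0, 0], "claw": 40},
    {"slide": [0, 0, -20], "turn": [0, 0, 0], "claw": 40},
    {"slide": [0, 0, -15], "turn": [0, 0, 0], "claw": 40},
    {"slide": [0, 0, 0], "turn": [0, 0, 0], "claw": 40}
  ]
}}

```text
t: 17.38
eef_pos: [460.3, 328.4, 12.9]
tcp_rot: [-3.141, -0.001, 2.89]
ft_force: [-0.0, -0.3, -0.1]
opening: 0.399
grip_force: 0.0
```

>>> {"method": "jog_arm", "body": {
  "targets": [
    {"slide": [0, 0, 0], "turn": [0, 0, 0], "claw": 8},
    {"slide": [0, 0, 0], "turn": [0, 0, 0], "claw": 8},
    {"slide": [0, 0, 0], "turn": [0, 0, 0], "claw": 8},
    {"slide": [0, 0, 0], "turn": [0, 0, 0], "claw": 8}
  ]
}}

```text
t: 17.88
eef_pos: [461.5, 330.4, 14.7]
tcp_rot: [3.138, 0.002, 2.891]
ft_force: [1.4, 5.4, 2.4]
opening: 0.183
grip_force: 30.0
```

>>> {"method": "jog_arm", "body": {
  "targets": [
    {"slide": [0, 0, 20], "turn": [0, 0, 0], "claw": 8},
    {"slide": [0, 0, 30], "turn": [0, 0, 0], "claw": 8},
    {"slide": [0, 0, 40], "turn": [0, 0, 0], "claw": 8},
    {"slide": [5, -31, 0], "turn": [0, 0, -8.4], "claw": 8},
    {"slide": [5, -31, 0], "turn": [0, 0, -8.4], "claw": 8}
  ]
}}

```text
t: 18.5
eef_pos: [470.5, 266.7, 104.5]
tcp_rot: [3.14, 0.001, 2.595]
ft_force: [0.8, 0.3, -0.8]
opening: 0.183
grip_force: 29.9
```

>>> {"method": "jog_arm", "body": {
  "targets": [
    {"slide": [5, -31, 0], "turn": [0, 0, -8.4], "claw": 8},
    {"slide": [5, -31, 0], "turn": [0, 0, -8.4], "claw": 8},
    {"slide": [5, -31, 0], "turn": [0, 0, -8.4], "claw": 8},
    {"slide": [5, -31, 0], "turn": [0, 0, -8.4], "claw": 8},
    {"slide": [5, -31, 0], "turn": [0, 0, -8.4], "claw": 8}
  ]
}}

```text
t: 19.12
eef_pos: [495.5, 111.2, 104.0]
tcp_rot: [3.141, 0.0, 1.861]
ft_force: [0.2, -1.0, -1.2]
opening: 0.182
grip_force: 29.9
```

>>> {"method": "jog_arm", "body": {
  "targets": [
    {"slide": [4, -31, -10], "turn": [0, 0, -8.4], "claw": 8},
    {"slide": [0, 0, -20], "turn": [0, 0, 0], "claw": 8},
    {"slide": [0, 0, -17], "turn": [0, 0, 0], "claw": 8},
    {"slide": [0, 0, 0], "turn": [0, 0, 0], "claw": 8}
  ]
}}

```text
t: 19.62
eef_pos: [498.9, 81.0, 56.1]
tcp_rot: [-3.14, -0.0, 1.719]
ft_force: [-0.2, 0.6, 0.4]
opening: 0.182
grip_force: 29.9
```

```bash
python3 - <<'E'
from h import *
np.set_printoptions(precision=2,suppress=True)
c=snap("scene");st=state();p=st['eef_pos'];print(p,st['tcp_rot'],st['ft_force'])
for z in(2,-7,-43):
  q=proj(c,p+[0,0,38+z]);print(z,q,(q-[205,190])*6)
q=proj(c,[499.3,81.3,50]);print("eye",q,(q-[205,190])*6)
cv2.imwrite("pics/g7.png",cv2.resize(c["frame"][190:290,205:325],None,fx=6,fy=6,interpolation=cv2.INTER_CUBIC))
E
```

```text
[499.33  81.16  56.75] [-3.14 -0.    1.72] [ 0.19  0.1  -0.74]
2 [261.04 249.06] [336.23 354.39]
-7 [261.4  251.79] [338.43 370.73]
-43 [262.82 262.29] [346.91 433.72]
eye [262.86 262.83] [347.18 437.  ]
```

View pics/g7.png

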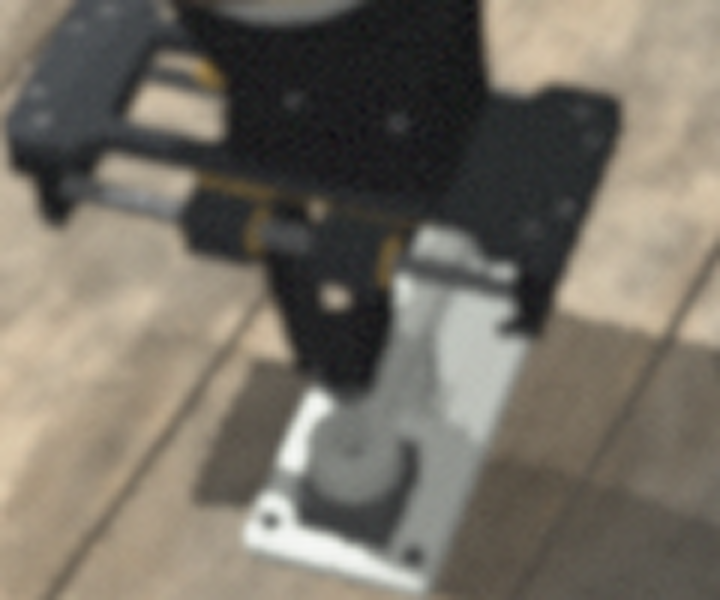

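>>> {"method": "jog_arm", "body": {
  "targets": [
    {"slide": [0, 0, -5], "turn": [0, 0, 0], "claw": 8},
    {"slide": [0, 0, -5], "turn": [0, 0, 0], "claw": 8},
    {"slide": [0, 0, -4], "turn": [0, 0, 0], "claw": 8},
    {"slide": [0, 0, 0], "turn": [0, 0, 0], "claw": 8}
  ]
}}

```text
t: 20.18
eef_pos: [499.3, 81.2, 42.3]
tcp_rot: [-3.141, -0.0, 1.719]
ft_force: [0.0, -0.3, -0.3]
opening: 0.184
grip_force: 29.9
```

>>> {"method": "jog_arm", "body": {
  "targets": [
    {"slide": [0, 0, -2], "turn": [0, 0, 0], "claw": 8},
    {"slide": [0, 0, -2], "turn": [0, 0, 0], "claw": 8},
    {"slide": [0, 0, -2], "turn": [0, 0, 0], "claw": 8},
    {"slide": [0, 0, 0], "turn": [0, 0, 0], "claw": 8}
  ]
}}

```text
t: 20.68
eef_pos: [499.3, 81.2, 36.4]
tcp_rot: [-3.141, -0.0, 1.719]
ft_force: [-0.1, 0.1, -0.4]
opening: 0.182
grip_force: 29.9
```

>>> {"method": "jog_arm", "body": {
  "targets": [
    {"slide": [0, 0, -2], "turn": [0, 0, 0], "claw": 8},
    {"slide": [0, 0, -2], "turn": [0, 0, 0], "claw": 8},
    {"slide": [0, 0, -2], "turn": [0, 0, 0], "claw": 8},
    {"slide": [0, 0, 0], "turn": [0, 0, 0], "claw": 8}
  ]
}}

```text
t: 21.18
eef_pos: [499.3, 81.1, 30.4]
tcp_rot: [-3.141, -0.0, 1.719]
ft_force: [-0.3, 0.3, -1.3]
opening: 0.179
grip_force: 29.9
```

>>> {"method": "jog_arm", "body": {
  "targets": [
    {"slide": [0, 0, -2], "turn": [0, 0, 0], "claw": 8},
    {"slide": [0, 0, -2], "turn": [0, 0, 0], "claw": 8},
    {"slide": [0, 0, -2], "turn": [0, 0, 0], "claw": 8},
    {"slide": [0, 0, 0], "turn": [0, 0, 0], "claw": 8}
  ]
}}

```text
t: 21.68
eef_pos: [499.3, 81.1, 24.4]
tcp_rot: [-3.141, -0.0, 1.719]
ft_force: [0.7, -0.3, -0.7]
opening: 0.183
grip_force: 29.9
```

>>> {"method": "jog_arm", "body": {
  "targets": [
    {"slide": [0, 0, -1], "turn": [0, 0, 0], "claw": 8},
    {"slide": [0, 0, -1], "turn": [0, 0, 0], "claw": 8},
    {"slide": [0, 0, -1], "turn": [0, 0, 0], "claw": 8},
    {"slide": [0, 0, 0], "turn": [0, 0, 0], "claw": 8}
  ]
}}

```text
t: 22.18
eef_pos: [499.5, 81.3, 21.9]
tcp_rot: [3.141, -0.0, 1.719]
ft_force: [-2.0, 2.1, 6.0]
opening: 0.181
grip_force: 30.0
```

>>> {"method": "jog_arm", "body": {
  "targets": [
    {"slide": [0, 0, 0], "turn": [0, 0, 0], "claw": 40},
    {"slide": [0, 0, 0], "turn": [0, 0, 0], "claw": 40},
    {"slide": [0, 0, 0], "turn": [0, 0, 0], "claw": 40}
  ]
}}

```text
t: 22.55
eef_pos: [499.5, 81.1, 21.5]
tcp_rot: [3.142, 0.0, 1.719]
ft_force: [-0.6, 0.5, -0.5]
opening: 0.388
grip_force: 0.0
```

>>> {"method": "jog_arm", "body": {
  "targets": [
    {"slide": [0, 0, 15], "turn": [0, 0, 0], "claw": 40},
    {"slide": [0, 0, 30], "turn": [0, 0, 0], "claw": 40},
    {"slide": [0, 0, 40], "turn": [0, 0, 0], "claw": 40},
    {"slide": [0, -50, 0], "turn": [0, 0, 0], "claw": 40},
    {"slide": [0, -50, 0], "turn": [0, 0, 0], "claw": 40}
  ]
}}

```text
t: 23.18
eef_pos: [499.8, -19.7, 108.2]
tcp_rot: [3.139, 0.001, 1.72]
ft_force: [0.2, 0.7, -0.1]
opening: 0.4
grip_force: 0.0
```

>>> {"method": "jog_arm", "body": {
  "targets": [
    {"slide": [0, -50, 0], "turn": [0, 0, 0], "claw": 40},
    {"slide": [0, -50, 0], "turn": [0, 0, 0], "claw": 40},
    {"slide": [0, 0, 0], "turn": [0, 0, 0], "claw": 40}
  ]
}}

```text
t: 23.55
eef_pos: [499.6, -121.6, 107.4]
tcp_rot: [3.141, 0.001, 1.715]
ft_force: [-0.2, -0.0, 1.1]
opening: 0.402
grip_force: 0.0
```

```bash
python3 - <<'E'
from h import *
t=snap("top");c=snap("scene");print(state()['eef_pos'])
for z in (54,80): print(z,proj(c,[499.3,81.3,z]),proj(t,[499.3,81.3,z]))
up=lambda s,x,y:cv2.resize(s[y:y+80,x:x+65],None,fx=6,fy=6,interpolation=cv2.INTER_CUBIC)
cv2.imwrite("pics/g8.png",np.hstack([up(t["frame"],270,180),up(c["frame"],220,220)]))
E
```

```text
[ 499.27993442 -118.97902739  107.14539018]
54 [262.71102149 261.70048174] [287.88723808 220.81033356]
80 [261.69382097 254.15450109] [287.49139321 219.52399032]
```

View pics/g8.png

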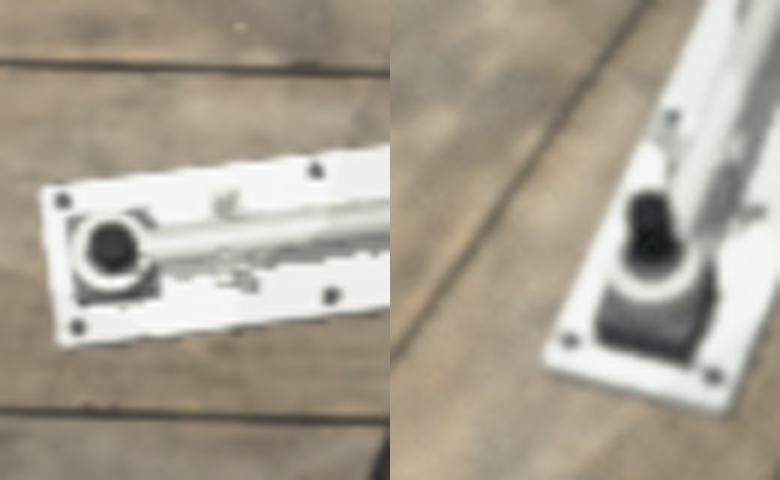

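The picture shows the rod in both clips and the pin upright with its flange on the eye (knob at (113,247) in the top crop and about (653,225) in the scene crop). The arm is clear.

```bash
python3 -c "
from cell import *
print(job_done())"
```

```text
the job is handed in; nothing more can be done
None
```

The job is handed in: the shorter rod is snapped into both clips and the thinner pin is down through the eye into the bush, with everything released (the tool's reported height was about 38 mm too low, which I found by touching the bench and allowed for); the hand-in call returned no verdict.

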